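Hang the long-shackle padlock on the spring scale

ROBOT

A 7-joint arm with a two-finger parallel gripper is mounted at the origin on a cart in front of the work surface, level with it; the furniture and walls round the work are solid. World frame = base frame: x ahead of the robot, y to its left, z up, the work surface at z = 0. Lengths are in m, angles in rad, forces in N, time in s.
With the tool pointing down it reaches from about 0.4 to 0.85 m from the base axis. Payload 4.5 kg.
Tool frame: the origin (TCP) lies at the very end of the fingers, on their centre line; the grasp point (between the pads) lies 19 mm behind it (r.grip_point_offset is the distance from the TCP to the grasp point, in m); y points along the fingers, x is the direction in which the jaws open and shut, and the axes are right-handed (so a half turn about y gives the same grasp; the last joint's range is limited). The gripper opens to 88 mm and grips with 3 to 60 N. Pads are 18 mm wide; open, the fingers measure 123 mm over their backs; the gripper's body (75 mm by 187 mm) begins 45 mm behind the grasp point.
Start: joints at [-1.085, 0.689, -0.195, 1.565, 0.157, 0.902, -0.215], TCP at [0.273, 0.562, 0.239] pointing down, gripper open.
Joint ranges: [-3.01, 3.01], [-0.46, 2.08], [-1.47, 1.51], [0.13, 2.56], [-1, 4.14], [0.04, 2.09], [-2.66, 2.66]. Speed limits (rad/s): [2.57, 2.57, 3.14, 3.14, 3.14, 3.14, 3.14].

INTERFACE

Orientations are given as a unit quaternion [x, y, z, w].
In Python, from plant import get_state, snapshot, camera_params, job, r gives the robot as it stands.
- The arm moves only by the tool carry_out, never from a script. Its arguments are lists of equal length, an entry for each row: "offset": the shift along the world's x, y, z in m, a list of three; "twist": the turn about the world's z in degrees. In form: {"offset": [[tx, ty, tz], ...], "twist": [twist, ...]}. A call has 1 to 8 rows; each row shifts and turns the commanded pose from where the row before left it; what a row does not reach is not made up. A row lasts 1/8 s, in which the tool goes at most 62.5 mm and 10.7 degrees, less where a joint would pass 70% of its speed; a pose out of reach is approached as far as the arm can. A call with a gripper value outside its range is refused whole. "grip" is the finger opening in m, from 0 to 0.0881, set as the call begins (left out, the last holds). The fingers move at their own pace and stop on an object; "newtons" is the grip in N (left out, the last holds). Time passes only in rows, so rows that do not move let the fingers close. It gives the time, the measured TCP pose, the force and the opening at its end, in the units of the state.
- get_state(): the state, without advancing time (a new reading comes with each control period).
- snapshot(name): name is "side" or "top" or "wrist"; returns the picture (400x640x3 uint8, red, green, blue); there is no depth.
- camera_params(name): a dict with "camera_matrix" (3x3 intrinsics, pixels), "eye" and "orientation" of the camera in the world. Camera axes: x right, y up, looking along -z (the intrinsics and any distortion apply to the point x, -y, -z); pixel columns grow to the right and rows downward; lengths in m; the calibration is good to about 2 mm. A picture is of the moment at which its call begins: read the wrist's pose just before it. camera_params takes no time and is no camera call; for the wrist camera it gives the pose at the moment of the call.
- job.finish_job(): hands the job in, once; it reports no verdict.
The state is a dict: "clock": time; "q": joint angles; "qd": joint speeds; "joint_torque": joint torques, N m; "tool_pos": TCP position; "eef_rot": TCP orientation; "contact_force": force on the tool from outside, world axes, zero at the start; "moment": the same for the moment, N m; "opening": opening from 0.0 (shut) to 1.0 (fully open).
Only numpy, scipy, OpenCV 4.12 (cv2) and the standard library are available. Lean on these libraries where they do the work, as an engineer would, in place of code of your own. Each camera call takes 0.05 s, during which the arm holds its last target. There are 200 camera calls.

TASK

Weigh the long-shackle padlock, the tall one standing upright: hang it by its shackle on the hook of the spring scale, lowering it gently until the spring carries it. Open the fingers but keep the hand in place until the hook has come to rest, then lift the hand well clear and leave the padlock hanging still. Do not disturb the small padlock that lies flat.

Things in the scene. Friction and masses are not known exactly. Their poses are not given: they have to be found in the camera images.
- long_padlock_grip (a point): Between the shackle legs of the upright long-shackle padlock (0.28 to 0.42 kg), 64 mm above its underside. Brass body 58 wide (y) x 26 thick (x) x 38 mm high; U shackle of 8 mm bar, 46 mm wide outside, 30 inside; legs straight here, gripped from outside across y. Crown underside 27 mm, top 35 mm above this point; body top 26 mm below it. z up; x passes through the opening.
- hook_seat (a point): Dip on top of the scale's hook where the shackle's crown rests; sinks with the hook; unloaded 164 mm above the worktop. Arm of 7 mm bar along x; upturned tip 30 mm out along -x, 15 mm above the seat; towards +x it rises 7 mm to the column, front 80 mm away. z up, x from tip to column: bring the opening on along +x over the tip, then lower.
- scale_hook (a joint): Sink of the spring scale's hook in m: 0 unloaded, stop at 0.050. 170 N/m, lightly damped: the padlock sinks it 16 to 25 mm and bobs for about 1 s when let go. The scale is fixed: grey column 64 mm wide, 194 mm high with tick marks; foot plate 12 mm thick, 100 mm wide under the hook.
- padlock_brass: Small brass padlock with a short shackle, 76 x 48 x 15 mm, lying flat on the worktop; origin at the centre of its underside. A bystander.
Mind the look-alikes: they are no part of the job. Of the things that look like the part that bears long_padlock_grip, take the one that is farthest to the robot's right at the start.

How it is judged:
On the way:
1. The padlock hangs on the hook, let go, and the hook comes to rest (slower than 10 mm/s for 0.4 s) while the hand is still in place round it (value of joint scale_hook above 0.01 m and velocity of joint scale_hook between -0.01 and 0.01 m/s and contact force between the fingers and long_padlock below 1 N and horizontal distance between long_padlock_grip and hook_seat below 0.02 m and distance between the grasp point and long_padlock_grip below 0.07 m), for 0.4 s.
At the end, for the whole second after the job is handed in: The long-shackle padlock hangs upright (within 15 degrees) by its shackle in the dip of the hook (within 20 mm sideways), the hook sunk more than 10 mm under it, at rest (slower than 40 mm/s), and the hand is at least 100 mm away (horizontal distance between long_padlock_grip and hook_seat below 0.02 m and z of long_padlock_grip in the frame of hook_seat between -0.04 and -0.015 m and angle between long_padlock_grip's own z axis and vertical below 0.26 rad and value of joint scale_hook above 0.01 m and linear speed of long_padlock below 0.04 m/s and distance between the grasp point and long_padlock_grip above 0.1 m); the robot touches nothing.
It fails at once if the small padlock is shifted by more than 30 mm (distance of padlock_brass from where it was at the start of the episode above 0.03 m).
It fails at once if the hook is pulled or pushed nearly to its stop (more than 45 mm) (value of joint scale_hook above 0.045 m).
It fails at once if the padlock is dropped on the hook instead of lowered gently (the hook sinks faster than 0.25 m/s) (velocity of joint scale_hook above 0.25 m/s).
It also fails if it takes over 45 s, if anything falls off the work surface, if the arm or the gripper's body presses on something with over 40 N, if the wrist force passes 120 N, or if a joint passes its speed limit or range.

## Working session

There is one attempt and no reset: what is moved stays moved. The work goes in short steps, Python scripts to look and compute and a tool call to move; the robot and the scene stay as the last step left them, time stands still between calls to the robot, and variables do not carry over. Pictures are saved under pics/ and viewed, about 8 in all and at most 12, crops included, and the job is handed in when it is done.

Besides the shell and the picture viewer there is one more tool, called after "Request:" as name([rows], argument=value, ...), one row to a line, values as JSON. carry_out: Moves the arm, as the interface text tells. Its arguments: {"type":"object","properties":{"offset":{"type":"array"},"twist":{"type":"array"},"grip":{"type":"number"},"newtons":{"type":"number"}},"required":["offset","twist"]}

```bash
mkdir -p pics; cat > h.py <<'E'
import numpy as np,cv2
from scipy.spatial.transform import Rotation as R
from plant import *
def snap(n,f):
    p=camera_params(n); im=snapshot(n); cv2.imwrite('pics/'+f,im[:,:,::-1]); return p
def ray(p,u,v):
    K=np.array(p['camera_matrix']); d=np.linalg.inv(K)@[u,v,1]; d=np.array([d[0],-d[1],-d[2]])
    o=np.array(p['orientation']); M=R.from_quat(o).as_matrix() if o.size==4 else o.reshape(3,3)
    return np.array(p['eye']),M@d
def onz(p,u,v,z):
    e,d=ray(p,u,v); return e+d*(z-e[2])/d[2]
def proj(p,X):
    o=np.array(p['orientation']); M=R.from_quat(o).as_matrix() if o.size==4 else o.reshape(3,3)
    c=M.T@(np.array(X)-p['eye']); q=np.array(p['camera_matrix'])@[c[0],-c[1],-c[2]]; return q[:2]/q[2]
def tri(a,b):
    (e1,d1),(e2,d2)=a,b; A=np.c_[d1,-d2]; s=np.linalg.lstsq(A,e2-e1,rcond=None)[0]
    x,y=e1+d1*s[0],e2+d2*s[1]; return (x+y)/2,np.linalg.norm(x-y)
E
python3 - <<'E'
from h import *
for n in('top','side'):print(n,snap(n,n+'0.png'))
s=get_state();print(s)
E
```

```text
top {'camera_matrix': array([[500.93134579,   0.        , 310.79283427],
       [  0.        , 500.93134579, 196.16429201],
       [  0.        ,   0.        ,   1.        ]]), 'eye': array([0.42093899, 0.05797016, 1.36605599]), 'orientation': array([-0.03382957,  0.03362223,  0.70675417, -0.70584959])}
side {'camera_matrix': array([[517.69991932,   0.        , 318.45476918],
       [  0.        , 517.69991932, 193.91842093],
       [  0.        ,   0.        ,   1.        ]]), 'eye': array([ 0.84802126, -0.51216343,  1.13829442]), 'orientation': array([0.27321126, 0.07227102, 0.24535701, 0.92732543])}
{'clock': 0.1, 'q': array([-1.08519668,  0.68992096, -0.19449428,  1.56624011,  0.15728629,
        0.90248679, -0.21505586]), 'qd': array([-0.0016807 , -0.00263177,  0.00042537, -0.00213003,  0.0003282 ,
       -0.00120385, -0.00054595]), 'joint_torque': array([-3.55534183e-03, -5.28500783e+01, -1.27164647e+00, -1.53835881e+01,
       -5.25330368e-02,  2.01716786e-03,  4.94592041e-05]), 'tool_pos': array([0.27266597, 0.56175442, 0.23797654]), 'eef_rot': array([ 0.59961979,  0.37485705, -0.37580739, -0.59892162]), 'contact_force': array([-0.67526936, -0.49457367, -0.25652042]), 'moment': array([ 0.01411407,  0.00336522, -0.00151363]), 'opening': 0.9973531546223162}
```

View pics/top0.png

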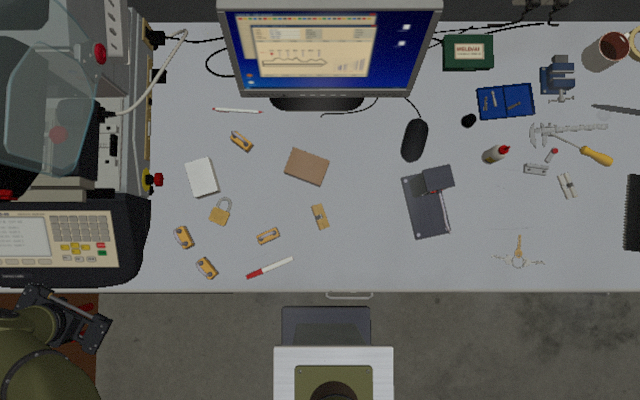

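View pics/side0.png

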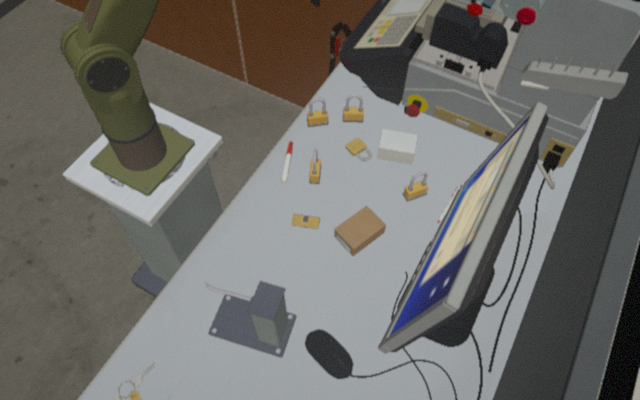

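```bash
python3 - <<'E'
import cv2,numpy as np
a=cv2.imread('pics/top0.png');b=cv2.imread('pics/side0.png')
c=lambda i,x,y,w,h,s:cv2.resize(i[y:y+h,x:x+w],None,fx=s,fy=s,interpolation=cv2.INTER_CUBIC)
o=np.vstack([np.hstack([c(a,235,190,100,75,4),c(a,390,150,100,75,4)]),np.hstack([c(b,270,150,100,75,4),c(b,200,275,100,75,4)])])
cv2.imwrite('pics/z0.png',o)
E
```

```text
(no output)
```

View pics/z0.png

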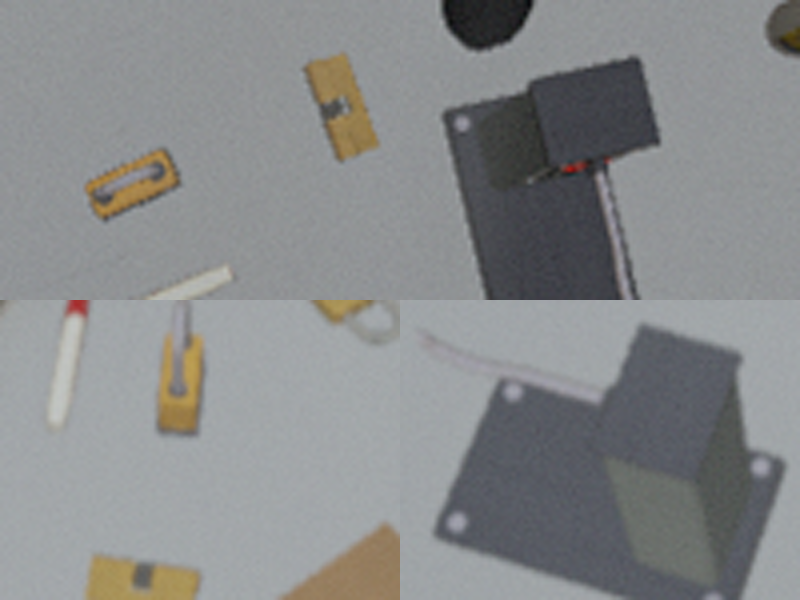

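```bash
python3 - <<'E'
from h import *
p=camera_params('top');q=camera_params('side')
T=lambda x,y,ox,oy:(x/4+ox,y/4+oy)
print('body')
for c in[(86,185),(168,150),(180,185),(103,220)]:print(onz(p,*T(*c,235,190),.038).round(4))
print('col')
for c in[(530,82),(638,57),(660,142),(550,168)]:print(onz(p,*T(c[0]-400,c[1],390,150),.194).round(4))
print('colside')
for c in[(600-400,445-300),(640-400,325-300),(742-400,355-300),(694-400,480-300)]:print(onz(q,*T(*c,200,275),.194).round(4))
a=cv2.imread('pics/top0.png');b=cv2.imread('pics/side0.png')
c=lambda i,x,y,w,h,s:cv2.resize(i[y:y+h,x:x+w],None,fx=s,fy=s,interpolation=cv2.INTER_CUBIC)
cv2.imwrite('pics/z1.png',np.vstack([np.hstack([c(a,390,175,80,70,5),c(b,195,265,80,70,5)])]))
E
```

```text
body
[0.4418 0.2019 0.038 ]
[0.4648 0.1479 0.038 ]
[0.4417 0.1398 0.038 ]
[0.4188 0.1905 0.038 ]
col
[ 0.5937 -0.2057  0.194 ]
[ 0.6085 -0.2698  0.194 ]
[ 0.5579 -0.2814  0.194 ]
[ 0.5426 -0.2163  0.194 ]
colside
[ 0.5648 -0.2765  0.194 ]
[ 0.5479 -0.216   0.194 ]
[ 0.5995 -0.2046  0.194 ]
[ 0.6126 -0.2689  0.194 ]
```

View pics/z1.png

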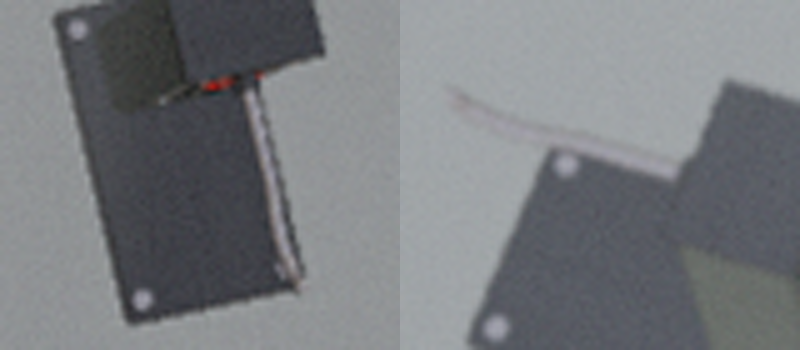

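```bash
python3 - <<'E'
from h import *
p=camera_params('top');q=camera_params('side')
print('tip',tri(ray(p,449.4,233),ray(q,205,282.6)), onz(p,449.4,233,.177),onz(q,205,282.6,.177))
print('root',tri(ray(p,440,192.6),ray(q,250.6,299.4)),onz(p,440,192.6,.168),onz(q,250.6,299.4,.168))
print('padlock centre chk', proj(p,[.4418,.170,.038]),proj(p,[.4418,.170,.099]),proj(q,[.4418,.170,.099]),proj(q,[.4418,.17,0]))
s=get_state();M=R.from_quat(s['eef_rot']).as_matrix();print(M.round(3),np.degrees(np.arctan2(M[1,0],M[0,0])),s['tool_pos'],r.grip_point_offset)
E
```

```text
tip (array([ 0.4479549 , -0.26844105,  0.17793997]), np.float64(0.0033199768025191805)) [ 0.44671529 -0.26981402  0.177     ] [ 0.44893819 -0.26722554  0.177     ]
root (array([ 0.54448154, -0.25079875,  0.1710204 ]), np.float64(0.0025026026020787896)) [ 0.54381958 -0.2523761   0.168     ] [ 0.54454957 -0.24923761  0.168     ]
padlock centre chk [268.57544573 236.23763546] [266.53764919 235.85912298] [312.20323668 152.80899332] [312.5770693  175.31147427]
[[ 0.437 -0.001 -0.9  ]
 [ 0.9   -0.002  0.437]
 [-0.002 -1.    -0.   ]] 64.11905506952426 [0.27266597 0.56175442 0.23797654] 0.0187
```

Request:
carry_out([
  [0.021,-0.049,0],
  [0.021,-0.049,0],
  [0.021,-0.049,0],
  [0.021,-0.049,0],
  [0.021,-0.049,0],
  [0.021,-0.049,0],
  [0.021,-0.049,0],
  [0.022,-0.049,0],
], twist=[6,6,6,6,6,6,6,7.4], grip=0.088)

```text
clock: 1.1
tool_pos: [0.4422, 0.1686, 0.2386]
eef_rot: [-0.386, -0.592, 0.592, 0.386]
contact_force: [1.2, 0.4, 1.1]
opening: 0.998
```

```bash
cat >> h.py <<'E'
def st():
    s=get_state();M=R.from_quat(s['eef_rot']).as_matrix();print(round(s['clock'],2),s['tool_pos'].round(4),'yaw',np.degrees(np.arctan2(M[1,0],M[0,0])).round(2),'down',M[:,1].round(3),'F',s['contact_force'].round(2),'op',round(s['opening'],3),'qd',abs(s['qd']).max().round(3),'q',s['q'].round(2));return s
E
python3 - <<'E'
from h import *
st();p=snap('wrist','w1.png');print(p);st()
np.save('w1.npy',p,allow_pickle=True)
E
```

```text
1.1 [0.4422 0.1686 0.2386] yaw 113.76 down [-0. -0. -1.] F [1.17 0.38 1.13] op 0.998 qd 1.656 q [-0.13  0.53 -0.51  2.    0.39  0.71  1.11]
{'camera_matrix': array([[333.5274299 ,   0.        , 326.18537112],
       [  0.        , 333.5274299 , 201.49119274],
       [  0.        ,   0.        ,   1.        ]]), 'eye': array([0.37145546, 0.13696348, 0.38244112]), 'orientation': array([-0.08157434, -0.12477699,  0.82812414,  0.54035797])}
1.15 [0.4454 0.1586 0.2378] yaw 113.27 down [-0.    -0.008 -1.   ] F [ 1.57 -5.18  0.05] op 0.997 qd 0.314 q [-0.12  0.53 -0.5   2.    0.39  0.71  1.12]
```

View pics/w1.png

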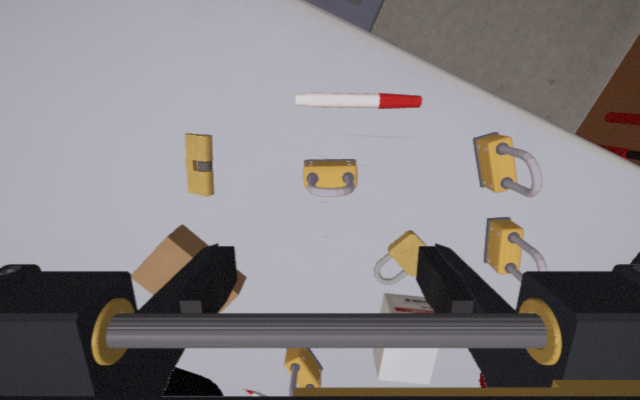

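```bash
python3 - <<'E'
from h import *
st();p=snap('wrist','w2.png');st()
im=cv2.imread('pics/w2.png')
cv2.imwrite('pics/w2c.png',cv2.resize(im[130:230,270:390],None,fx=6,fy=6,interpolation=cv2.INTER_CUBIC))
# model prediction with nominal pose
def model(x,y,yw):
    c,s_=np.cos(np.radians(yw)),np.sin(np.radians(yw))
    W=lambda a,b,z:[x+c*a-s_*b,y+s_*a+c*b,z]
    for n,P in dict(tl=(-.013,.029,.038),tr=(-.013,-.029,.038),br=(.013,-.029,.038),bl=(.013,.029,.038),l2=(-.013,.029,0),r2=(-.013,-.029,0),crown=(0,0,.095),lo=(0,.019,.064),ro=(0,-.019,.064)).items():
        u=proj(p,W(*P));print(n,u.round(1),((u-[270,130])*6).round(0))
model(.442,.170,23.5)
E
```

```text
1.15 [0.4454 0.1586 0.2378] yaw 113.27 down [-0.    -0.008 -1.   ] F [ 1.57 -5.18  0.05] op 0.997 qd 0.314 q [-0.12  0.53 -0.5   2.    0.39  0.71  1.12]
1.2 [0.444  0.1623 0.2378] yaw 112.91 down [-0.001 -0.005 -1.   ] F [-0.34 -0.13 -0.78] op 0.997 qd 0.121 q [-0.12  0.53 -0.5   2.    0.39  0.71  1.11]
tl [367.2 165.2] [583. 211.]
tr [311.5 165.4] [249. 212.]
br [311.9 189.5] [252. 357.]
bl [366.4 189.4] [578. 356.]
l2 [363.5 159. ] [561. 174.]
r2 [313.2 159.2] [259. 175.]
crown [341.2 191.8] [427. 371.]
lo [359.4 183.4] [537. 320.]
ro [320.6 183.5] [304. 321.]
```

View pics/w2c.png

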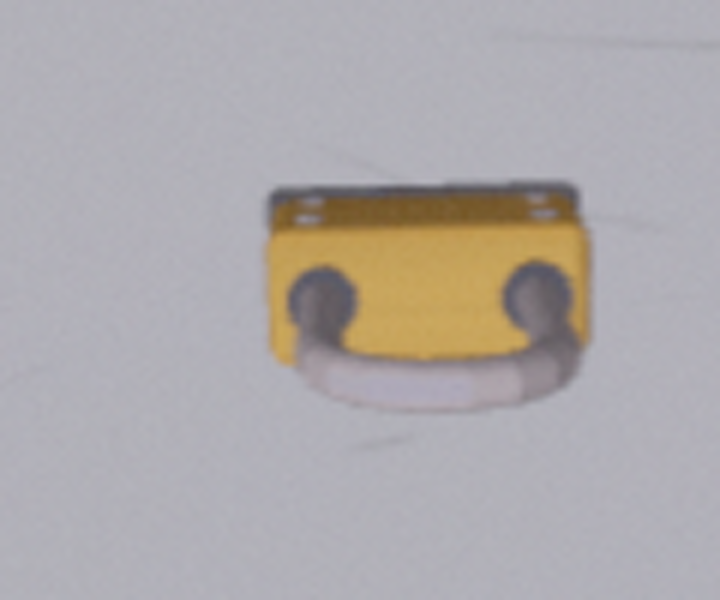

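Request:
carry_out([
  [0.002,0.003,0],
  [0,0,-0.03],
  [0,0,-0.03],
  [0,0,0],
  [0,0,0],
], twist=[0.7,0,0,0,0])

```text
clock: 1.82
tool_pos: [0.4439, 0.1751, 0.1795]
eef_rot: [0.383, 0.595, -0.594, -0.383]
contact_force: [-0.9, 0.1, -0.6]
opening: 1.0
```

```bash
python3 - <<'E'
from h import *
st();p=snap('wrist','w3.png');st()
im=cv2.imread('pics/w3.png')
x,y=.4435,.173;c,s_=np.cos(np.radians(24.2)),np.sin(np.radians(24.2))
for P in [(-.013,.029,.038),(-.013,-.029,.038),(.013,-.029,.038),(.013,.029,.038),(0,0,.095)]:
    a,b,z=P;u=proj(p,[x+c*a-s_*b,y+s_*a+c*b,z]);print(u.round(1));cv2.circle(im,tuple(int(round(v*16)) for v in u),24,(0,0,255),-1,shift=4)
cv2.imwrite('pics/w3c.png',cv2.resize(im[130:360,200:460],None,fx=3,fy=2.6))
E
```

```text
1.82 [0.4439 0.1751 0.1795] yaw 114.35 down [ 0.001  0.001 -1.   ] F [-0.87  0.05 -0.57] op 1.0 qd 0.016 q [-0.2   0.62 -0.43  2.06  0.48  0.56  1.02]
1.88 [0.4442 0.1748 0.1798] yaw 114.31 down [ 0.002  0.001 -1.   ] F [-0.11  0.49 -0.03] op 1.0 qd 0.012 q [-0.2   0.62 -0.43  2.06  0.48  0.56  1.02]
[357.9 174.3]
[291.5 174.2]
[292.3 202.6]
[357.  202.7]
[324.4 209.2]
```

View pics/w3c.png

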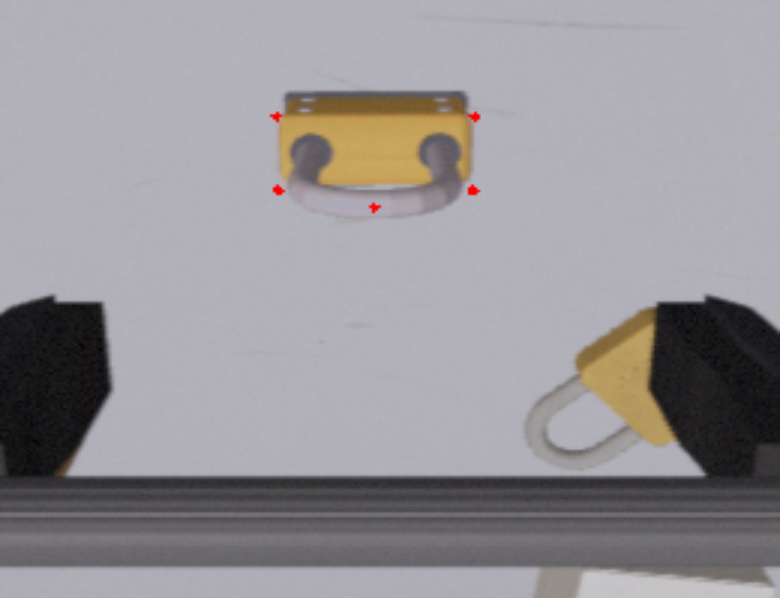

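Request:
carry_out([
  [-0.001,-0.002,-0.03],
  [0,0,-0.035],
  [0,0,-0.035],
  [0,0,-0.022],
  [0,0,-0.011],
  [0,0,0],
  [0,0,0],
], twist=[0,0,0,0,0,0,0])

```text
clock: 2.75
tool_pos: [0.4435, 0.1717, 0.0467]
eef_rot: [0.384, 0.594, -0.593, -0.384]
contact_force: [0.7, -1.2, 0.0]
opening: 0.995
```

Request:
carry_out([
  [0,0,0],
  [0,0,0],
  [0,0,0],
  [0,0,0],
  [0,0,0],
], twist=[0,0,0,0,0], grip=0.03, newtons=30)

```text
clock: 3.38
tool_pos: [0.4428, 0.1717, 0.0458]
eef_rot: [0.384, 0.594, -0.594, -0.384]
contact_force: [-0.3, 0.5, 0.4]
opening: 0.511
```

Request:
carry_out([
  [0,0,0.015],
  [0,0,0.03],
  [0,0,0.035],
  [-0.004,-0.03,0.02],
  [-0.004,-0.045,0],
  [-0.004,-0.045,0],
  [-0.004,-0.045,0],
  [-0.004,-0.045,0],
], twist=[0,0,0,-1,-2,-2,-2,-2])

```text
clock: 4.38
tool_pos: [0.4221, -0.0403, 0.1454]
eef_rot: [-0.429, -0.561, 0.562, 0.43]
contact_force: [0.8, 0.1, -2.9]
opening: 0.508
```

Request:
carry_out([
  [-0.004,-0.045,0],
  [-0.004,-0.045,0],
  [-0.004,-0.045,0],
  [-0.004,-0.045,0],
  [-0.004,-0.035,0],
  [-0.004,-0.02,0],
  [0,-0.006,0],
  [0,0,0],
], twist=[-2,-1.5,0,0,0,0,0,0])

```text
clock: 5.38
tool_pos: [0.3988, -0.2791, 0.1455]
eef_rot: [0.446, 0.549, -0.548, -0.447]
contact_force: [0.1, 0.6, -3.3]
opening: 0.511
```

Request:
carry_out([
  [0,0,0],
  [0,0,0],
  [0,0,0],
  [0,0,0],
], twist=[0,0,0,0])

```text
clock: 5.88
tool_pos: [0.3989, -0.2795, 0.1458]
eef_rot: [0.446, 0.549, -0.549, -0.446]
contact_force: [-0.7, 0.6, -4.2]
opening: 0.507
```

```bash
python3 - <<'E'
from h import *
st();w=snap('wrist','w4.png');t=snap('top','t4.png');s=snap('side','s4.png');st()
a,b,c=[cv2.imread('pics/'+f) for f in('w4.png','t4.png','s4.png')]
z=lambda i,x,y,W,H,f:cv2.resize(i[y:y+H,x:x+W],None,fx=f,fy=f,interpolation=cv2.INTER_CUBIC)
cv2.imwrite('pics/m4.png',np.vstack([z(a,0,100,640,240,1.25),np.hstack([z(b,380,165,100,75,4),z(c,170,235,100,75,4)])]))
print(w)
E
```

```text
5.88 [ 0.3989 -0.2795  0.1458] yaw 101.74 down [ 0.  0. -1.] F [-0.73  0.56 -4.18] op 0.507 qd 0.002 q [ 0.81  0.7  -0.48  2.05  0.62  0.53  1.66]
6.03 [ 0.3989 -0.2796  0.1458] yaw 101.72 down [ 0.  0. -1.] F [-0.66 -0.13 -3.64] op 0.514 qd 0.003 q [ 0.81  0.7  -0.48  2.05  0.62  0.53  1.66]
{'camera_matrix': array([[333.5274299 ,   0.        , 326.18537112],
       [  0.        , 333.5274299 , 201.49119274],
       [  0.        ,   0.        ,   1.        ]]), 'eye': array([ 0.32324645, -0.29591683,  0.28960099]), 'orientation': array([-0.09422452, -0.11572673,  0.76697059,  0.62408748])}
```

View pics/m4.png

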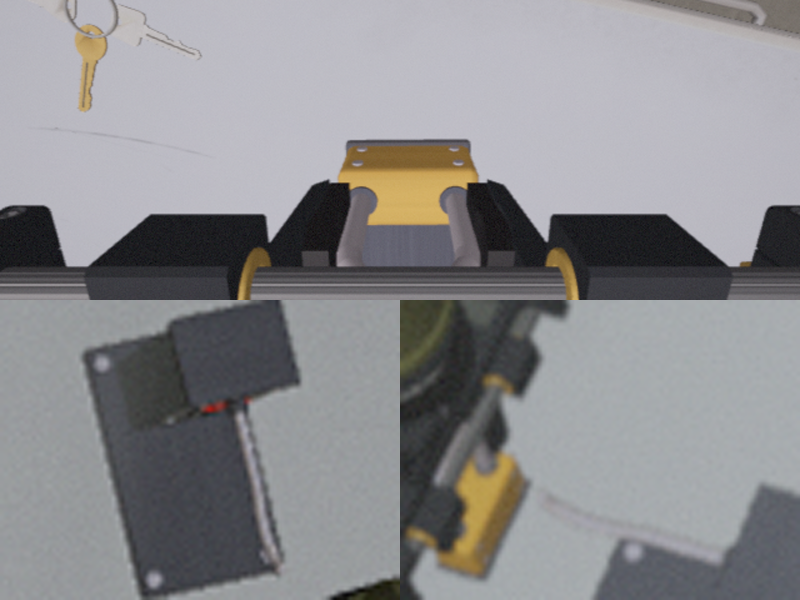

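Request:
carry_out([
  [0.008,0.002,0],
  [0.015,0.003,0],
  [0.018,0.004,0],
  [0.018,0.004,0],
  [0.013,0.003,0],
  [0.005,0.001,0],
  [0,0,0],
  [0,0,0],
], twist=[0,0,0,0,0,0,0,0])

```text
clock: 7.02
tool_pos: [0.475, -0.263, 0.1456]
eef_rot: [-0.446, -0.548, 0.549, 0.447]
contact_force: [0.4, 0.3, -3.7]
opening: 0.506
```

```bash
python3 - <<'E'
from h import *
st();w=snap('wrist','w5.png');t=snap('top','t5.png');s=snap('side','s5.png');st()
a,b,c=[cv2.imread('pics/'+f) for f in('w5.png','t5.png','s5.png')]
z=lambda i,x,y,W,H,f:cv2.resize(i[y:y+H,x:x+W],None,fx=f,fy=f,interpolation=cv2.INTER_CUBIC)
cv2.imwrite('pics/m5.png',np.vstack([z(a,160,180,320,100,2.5),np.hstack([z(b,390,165,100,75,4),z(c,180,235,100,75,4)])]))
E
```

```text
7.03 [ 0.475  -0.263   0.1456] yaw 101.68 down [-0.001 -0.    -1.   ] F [ 0.37  0.31 -3.73] op 0.506 qd 0.004 q [ 0.71  0.76 -0.5   1.89  0.58  0.64  1.63]
7.17 [ 0.4753 -0.263   0.1457] yaw 101.68 down [-0.001 -0.    -1.   ] F [-0.19  1.24 -3.9 ] op 0.509 qd 0.003 q [ 0.71  0.76 -0.5   1.89  0.58  0.64  1.63]
```

View pics/m5.png

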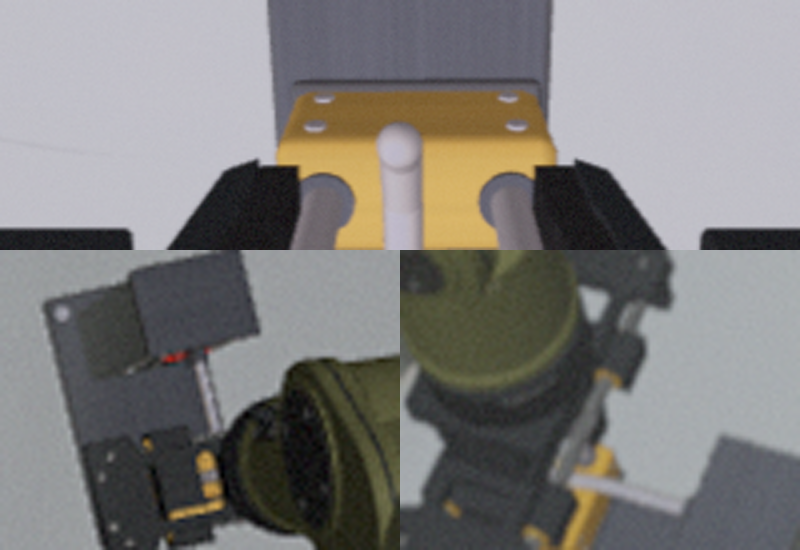

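```bash
python3 - <<'E'
from h import *
p=camera_params('wrist')
for v in (230,238):print(onz(p,320,v,.177).round(4))
E
```

```text
[ 0.4447 -0.2723  0.177 ]
[ 0.4478 -0.2717  0.177 ]
```

Request:
carry_out([
  [0,-0.002,-0.004],
  [0,0,-0.007],
  [0,0,-0.007],
  [0,0,-0.006],
  [0,0,-0.003],
  [0,0,0],
  [0,0,0],
], twist=[0,0,0,0,0,0,0])

```text
clock: 8.05
tool_pos: [0.476, -0.2647, 0.1189]
eef_rot: [0.446, 0.548, -0.548, -0.446]
contact_force: [-0.1, 0.1, -3.5]
opening: 0.51
```

Request:
carry_out([
  [0,0,-0.003],
  [0,0,-0.003],
  [0,0,-0.003],
  [0,0,-0.003],
  [0,0,-0.003],
  [0,0,-0.002],
  [0,0,0],
  [0,0,0],
], twist=[0,0,0,0,0,0,0,0])

```text
clock: 9.05
tool_pos: [0.476, -0.2648, 0.1019]
eef_rot: [0.446, 0.548, -0.548, -0.446]
contact_force: [-0.4, -0.4, -0.2]
opening: 0.509
```

```bash
python3 - <<'E'
from h import *
for i in range(4):
    st();snapshot('top')
E
```

```text
9.05 [ 0.476  -0.2648  0.1019] yaw 101.71 down [ 0. -0. -1.] F [-0.35 -0.4  -0.2 ] op 0.509 qd 0.001 q [ 0.68  0.82 -0.44  1.91  0.64  0.55  1.58]
9.1 [ 0.476  -0.2647  0.1019] yaw 101.71 down [ 0. -0. -1.] F [-0.13 -0.58 -0.35] op 0.507 qd 0.004 q [ 0.68  0.82 -0.44  1.91  0.64  0.55  1.58]
9.15 [ 0.476  -0.2647  0.1019] yaw 101.72 down [ 0. -0. -1.] F [ 0.18 -0.33 -0.64] op 0.513 qd 0.002 q [ 0.68  0.82 -0.44  1.91  0.64  0.55  1.58]
9.2 [ 0.476  -0.2647  0.1019] yaw 101.71 down [ 0. -0. -1.] F [-0.47 -0.38 -0.17] op 0.511 qd 0.002 q [ 0.68  0.82 -0.44  1.91  0.64  0.55  1.58]
```

Request:
carry_out([
  [0,0,-0.002],
  [0,0,0],
  [0,0,0],
], twist=[0,0,0])

```text
clock: 9.62
tool_pos: [0.4759, -0.2647, 0.0997]
eef_rot: [0.446, 0.548, -0.548, -0.446]
contact_force: [0.9, 0.0, 0.5]
opening: 0.508
```

Request:
carry_out([
  [0,0,0],
  [0,0,0],
  [0,0,0],
  [0,0,0],
  [0,0,0],
  [0,0,0],
  [0,0,0],
  [0,0,0],
], twist=[0,0,0,0,0,0,0,0], grip=0.085)

```text
clock: 10.62
tool_pos: [0.4759, -0.2647, 0.0998]
eef_rot: [0.446, 0.548, -0.548, -0.446]
contact_force: [0.8, -0.4, -0.2]
opening: 0.964
```

Request:
carry_out([
  [0,0,0],
  [0,0,0],
  [0,0,0],
  [0,0,0],
  [0,0,0],
  [0,0,0],
  [0,0,0],
  [0,0,0],
], twist=[0,0,0,0,0,0,0,0])

```text
clock: 11.62
tool_pos: [0.4758, -0.2647, 0.0997]
eef_rot: [-0.446, -0.548, 0.548, 0.446]
contact_force: [0.6, 0.7, -0.1]
opening: 0.963
```

```bash
python3 - <<'E'
from h import *
st();snap('wrist','w6.png');snap('wrist','w7.png');s=snap('side','s6.png')
a,b,c=[cv2.imread('pics/'+f) for f in('w6.png','w7.png','s6.png')]
print(cv2.absdiff(a,b).mean())
z=lambda i,x,y,W,H,f:cv2.resize(i[y:y+H,x:x+W],None,fx=f,fy=f,interpolation=cv2.INTER_CUBIC)
cv2.imwrite('pics/m6.png',np.vstack([z(a,160,160,320,120,2.5),z(c,170,235,200,75,4)]))
E
```

```text
11.62 [ 0.4758 -0.2647  0.0997] yaw 101.71 down [-0.  0. -1.] F [ 0.63  0.71 -0.13] op 0.963 qd 0.002 q [ 0.68  0.83 -0.43  1.91  0.64  0.54  1.58]
1.64570703125
```

View pics/m6.png

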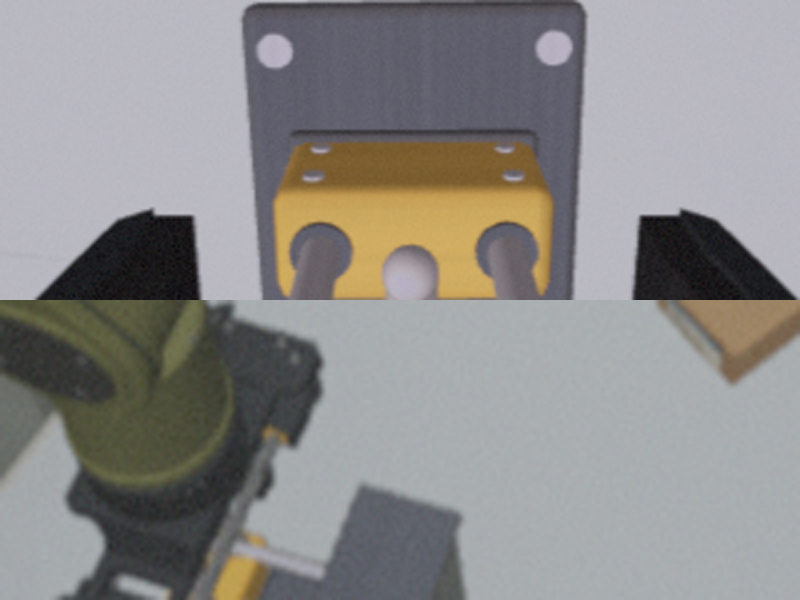

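The fingers are open on both sides of the padlock. It hangs level with the hook tip centred between the shackle legs, and it is at rest. Next I lift straight up.

Request:
carry_out([
  [0,0,0.008],
  [0,0,0.015],
  [0,0,0.025],
  [0,0,0.03],
  [0,0,0.035],
  [0,0,0.035],
  [0,0,0.03],
  [0,0,0.02],
], twist=[0,0,0,0,0,0,0,0])

```text
clock: 12.78
tool_pos: [0.4762, -0.2645, 0.3005]
eef_rot: [0.447, 0.549, -0.548, -0.445]
contact_force: [-0.4, 0.2, -0.4]
opening: 0.962
```

Request:
carry_out([
  [-0.02,0.03,0],
  [-0.03,0.045,0],
  [-0.03,0.045,0],
  [-0.02,0.03,0],
  [0,0,0],
  [0,0,0],
  [0,0,0],
  [0,0,0],
], twist=[0,0,0,0,0,0,0,0])

```text
clock: 13.78
tool_pos: [0.3763, -0.1152, 0.2977]
eef_rot: [0.447, 0.548, -0.548, -0.447]
contact_force: [-1.1, -0.2, 0.4]
opening: 0.964
```

```bash
python3 - <<'E'
from h import *
st();t=snap('top','t8.png');s=snap('side','s8.png')
b,c=[cv2.imread('pics/'+f) for f in('t8.png','s8.png')]
z=lambda i,x,y,W,H,f:cv2.resize(i[y:y+H,x:x+W],None,fx=f,fy=f,interpolation=cv2.INTER_CUBIC)
cv2.imwrite('pics/m8.png',np.hstack([z(b,390,160,100,100,4),z(c,190,250,100,100,4)]))
# expected crown and body-top-centre pixels when hung at rest (sink ~21 mm)
for P in([.4755,-.2655,.147],[.4755,-.2655,.090]):print(((proj(t,P)-[390,160])*4).round(),((proj(s,P)-[190,250])*4+[400,0]).round())
E
```

```text
13.78 [ 0.3763 -0.1152  0.2977] yaw 101.64 down [ 0.  0. -1.] F [-1.07 -0.16  0.37] op 0.964 qd 0.007 q [ 0.69  0.36 -0.7   2.11  0.33  0.78  1.56]
[216. 246.] [515. 175.]
[192. 250.] [533. 216.]
```

View pics/m8.png

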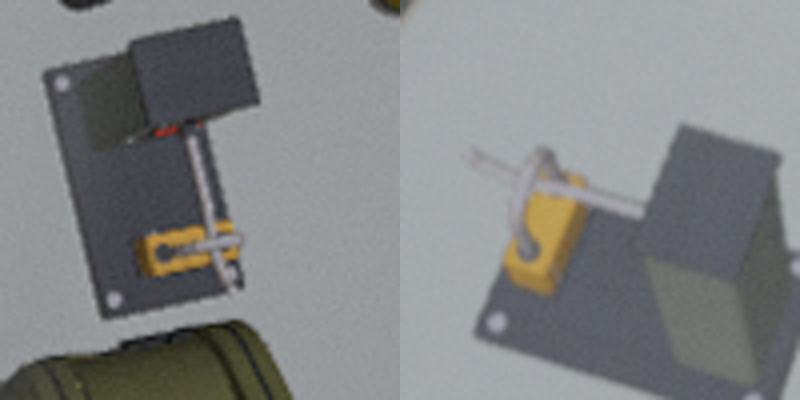

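```bash
python3 -c "
from plant import job; print(job.finish_job())"
```

```text
the job is handed in; nothing more can be done
None
```

The long-shackle padlock is hanging on the scale's hook, and I handed the job in at about 14 s of the 45 s allowed. No verdict was reported.

- **What I did:** I took the rightmost upright padlock and gripped it by the shackle legs at 30 N. I brought the opening over the hook tip and lowered it at about 25 mm/s until the wrist force fell from about −3.7 N to about 0. I then opened the fingers, held still for 2 s, and lifted the hand straight up and away. The hand ended about 0.25 m away.
- **Final pictures:** The padlock hangs upright with its crown across the hook near the seat. The top view agrees with the expected position to within 1 px. The hand never went near the small flat padlock.
- **Disagreement:** The side camera put the padlock about 4 px (roughly 8 mm) off the prediction. It showed a similar but smaller offset, about 3 px, when I first located the padlock, so I put this down mostly to calibration.
- **Not measured directly:** The hook's sink comes from how far I lowered the padlock and the force readings, about 19–20 mm. I judged it at rest from two consecutive wrist pictures that hardly differed, not from a velocity reading. They were taken before I lifted the hand. I made no such check afterwards, though about a second passed before the last pictures.

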